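# Hook the bracket into the slotted upright and lock it

## Task

Pick up the blue bracket, push both of its claws all the way into the two slots of the slotted upright, then press it down against the sprung rest until the red spring bolt snaps out over its top edge, so that it stays locked, upright and square, when you let go. Press gently: feel for the lock and stop as soon as the bracket bottoms, without ramming the upright, and leave the small things round it where they are.

Things in the scene. Friction and masses are not known exactly. Their poses are not given: they have to be found in the camera images.
- bracket_grip (a point): Where to grip the blue bracket (loose, about 0.25 kg, standing upright on its foot plate): middle of its level arm, there 14 mm thick (bracket y) and 22 high; pinch across y from above. Axes: x out of its back, the way the claws point; z up. 99 mm above its underside, 32 in front of its back, 11 below its top edge.
- bracket: The same bracket; origin at its underside, in the plane of its flat back (front is -x). Back flange 30 wide, 110 high, 6 thick; foot plate 60 x 34 x 4; web 10 thick. The arm at the top runs 104 mm forward to a black stop that rises 12 mm above it.
- claws (a point): Midway between the tips of the bracket's two steel claws. Each claw is 6 mm wide and sticks 10.5 mm out of the back: a level tongue 8 high whose end turns down 12 mm as a hook, 5.5 mm behind the back. Undersides of the tongues 16 and 71 mm above the bracket's underside.
- stand: Slotted upright, fixed; dark foot 110 x 90 x 10 mm. Origin on the bench under the strip's front face (plane x = 0); x points into the strip, the way the claws go in; z up. The strip (aluminium, 40 wide) is clamped at a height that differs from run to run by up to 8 mm up or down, with its slots, bolt and rest. No reading shows it: feel for it. It does not slip in use.
- slots_mean (a point): Fixed to the foot: middle of the two slots on the strip's face, if the strip is at mid height (it may be 8 mm higher or lower). Slots 11 wide, 40 high, one above the other, z 56 to 96 and 111 to 151 mm; plate 4 thick, hollow behind; strip top 176. Claws go straight in with the grip point at z = 161, 10 mm to spare up and down at mid height.
- rest_mean (a point): Fixed to the foot: top of the sprung rest (black-capped plunger, straight under the grip point) for a mid-height strip. It meets the bracket's underside 12 mm above the lowest seat; pushes back 1.6 N at first, 10 N where the bolt snaps out (1.5 mm above the seat), 11 N at the seat, a stiff rubber buffer (12 N more per mm); rubbing adds a few N. Over 40 N between bracket and upright is ramming.
- bolt (a joint): Red spring bolt, 12 wide, 8 high, in the strip's face above the slots, underside at z = 155.5 mm at mid height. Value in m: 0 = out, 6 mm proud (at the start, and again when snapped over the bracket's top edge); 0.0045 to 0.006 while the bracket's back holds it in (3 N). Locked, the bracket rests up against it, grip point at z = 144.5 at mid height, up to 1.5 mm off the face.
- slide_box: White slide box, 58 x 80 x 24 mm, a bystander; origin at the centre of its underside.
- petri_dish: Petri dish, 89 mm across, 16 high, a bystander; origin at the centre of its underside.
- vial_sky: Small vial with light blue cap, 22 mm across, 39 high, a bystander; origin at the centre of its underside.
- dropper_a: Brown dropper bottle with black cap, 33 mm across, 72 high, a bystander; origin at the centre of its underside.

How it is judged:
By the outcome, as a careful person would: the job done as asked, in the order asked, and still so for the second after the job is handed in, with the robot touching nothing.
It also fails if it takes over 64 s, if anything falls off the work surface, if the arm or the gripper's body presses on something with over 40 N, if the wrist force passes 120 N, or if a joint passes its speed limit or range.

## Robot

A 6-joint arm with a two-finger parallel gripper is mounted at the origin on a cart in front of the work surface, level with it; the furniture and walls round the work are solid. World frame = base frame: x ahead of the robot, y to its left, z up, the work surface at z = 0. Lengths are in m, angles in degrees, forces in N, time in s.
With the tool pointing down it reaches from about 0.35 to 0.875 m from the base axis. Payload 4.2 kg.
Tool frame: the origin (TCP) lies at the very end of the fingers, on their centre line; the grasp point (between the pads) lies 19 mm behind it (r.grip_point_offset is the distance from the TCP to the grasp point, in m); z points along the fingers, y is the line along which they close (so a half turn about z gives the same grasp; the last joint's range is limited). The gripper opens to 87 mm and grips with 3 to 60 N. Pads are 19 mm wide; open, the fingers measure 117 mm over their backs; the gripper's body (75 mm by 190 mm) begins 51 mm behind the grasp point.
Start: joints at [-59.267, 22.042, 0.453, 0, -68.411, -14.817], TCP at [0.171, -0.601, 0.223] pointing down, gripper open.
Joint ranges: [-179.83, 179.83], [-69.29, 118.12], [-61.27, 80.66], [-181.25, 117.63], [-171.15, -9.14], [-177.46, 177.46]. Speed limits (degrees/s): [159.86, 159.86, 180, 180, 180, 180].

## Interface

Orientations are given as a 3x3 rotation matrix whose columns are the frame's x, y, z axes.
In Python, from station import r gives the robot as it stands.
- The arm moves only by the tool move_arm, never from a script. Its argument "series" is a list of rows, each a list of 3 entries, a list of its own where there are three numbers: the turn, a rotation vector about the tool's x, y, z as a fraction of full scale, then the shift along the tool's x, y, z as a fraction of full scale, then the opening, from 0 (shut) to 1 (fully open). A call has 1 to 12 rows; each row shifts and turns the commanded pose from where the row before left it, along the tool's axes as they then stand; what a row does not reach is not made up. Full scale, the value 1, is 0.5 m for a shift and 0.1 rad for a turn. A row lasts 1/10 s, in which the tool goes at most 50 mm and 8.59 degrees, less where a joint would pass 70% of its speed; a pose out of reach is approached as far as the arm can. A call with a number of a shift or a turn outside -1 to 1 is refused whole. A call with a gripper value outside its range is refused whole. The fingers move at their own pace and stop on an object; the grip force is fixed at half the most. Time passes only in rows, so rows that do not move let the fingers close. It gives the time, the measured TCP pose, the force, the opening and the grip force at its end, in the units of the state.
- r.sense(): the state, without advancing time (a new reading comes with each control period).
- r.capture(name): name is "scene" or "top" or "wrist"; returns a dict with "img" (384x512x3 uint8, red, green, blue), "fx", "fy", "cx", "cy" (pixels), "origin" and "orientation" of the camera in the world. Camera axes: x right, y up, looking along -z (the intrinsics and any distortion apply to the point x, -y, -z); pixel columns grow to the right and rows downward; lengths in m; the calibration is good to about 2 mm. A picture is of the moment at which its call begins. There is no depth.
- r.finish_job(): hands the job in; it is judged then, once.
Trained networks look in the newest picture that a camera, given by its name, has taken for a name from the list of things; names that differ only in an ending like _2 or _b are one class to them, and where a whole thing is asked for, a point or a joint stands for the part that bears it (a point fixed in the world has none). Each returns a list of dicts, best first, with "score" (0 to 1); they miss things now and then, are a little off and sometimes report something else, mostly with a low value. They report only what shows in the picture. A call takes as long as a camera call.
- r.cut_out(target, camera): "pixels" (384x512 bool, what is visible of it) and "centre" ([column, row] in pixels, amid what is visible of it).
- r.pinpoint(target, camera): "centre" ([column, row] in pixels: a listed point, or the origin of a listed thing).
The state is a dict: "time_s": time; "joints": joint angles; "joint_velocities": joint speeds; "effort": joint torques, N m; "tcp_pos": TCP position; "ee_rot": TCP orientation; "wrist_force": force on the tool from outside, world axes, zero at the start; "moment": the same for the moment, N m; "gripper_width": opening from 0.0 (shut) to 1.0 (fully open); "gripper_force": force on a finger pad.
Only numpy, scipy, OpenCV 4.12 (cv2) and the standard library are available. Lean on these libraries where they do the work, as an engineer would, in place of code of your own. Each camera call takes 0.05 s, during which the arm holds its last target. There are 200 camera calls.

## Working session

There is one attempt and no reset: what is moved stays moved. The work goes in short steps, Python scripts to look and compute and a tool call to move; the robot and the scene stay as the last step left them, time stands still between calls to the robot, and variables do not carry over. Pictures are saved under pics/ and viewed, at most 10 in all, crops included, and the job is handed in when it is done.

Besides the shell and the picture viewer there is one more tool, called as name([rows], argument=value, ...), one row to a line, values as JSON. move_arm: Moves the arm, as the interface text tells. Its arguments: {"type":"object","properties":{"series":{"type":"array"}},"required":["series"]}

```bash
mkdir -p pics
cat > h.py <<'E'
import numpy as np, cv2
from station import r
def ray(c,px):
    d=np.array([(px[0]-c["cx"])/c["fx"],-(px[1]-c["cy"])/c["fy"],-1.0])
    d=np.array(c["orientation"])@d
    return np.array(c["origin"]),d/np.linalg.norm(d)
def atz(c,px,z):
    o,d=ray(c,px); return o+d*(z-o[2])/d[2]
def tri(a,b):
    (o1,d1),(o2,d2)=a,b
    A=np.stack([d1,-d2],1); s=np.linalg.lstsq(A,o2-o1,rcond=None)[0]
    p,q=o1+s[0]*d1,o2+s[1]*d2
    return (p+q)/2,np.linalg.norm(p-q)
def proj(c,p):
    q=np.array(c["orientation"]).T@(np.array(p)-np.array(c["origin"]))
    return np.array([c["cx"]+c["fx"]*q[0]/-q[2],c["cy"]-c["fy"]*q[1]/-q[2]])
def save(c,n): cv2.imwrite("pics/"+n,c["img"][:,:,::-1])
E
python3 - <<'E'
from h import *
np.set_printoptions(precision=4,suppress=True)
C={}
for n in("scene","top","wrist"):
    C[n]=r.capture(n); print(n,[k for k in C[n]],np.array(C[n]["origin"]),C[n]["fx"])
names="bracket_grip bracket claws stand slots_mean rest_mean bolt slide_box petri_dish vial_sky dropper_a".split()
for t in names:
    P={}
    for n in("scene","top"):
        l=r.pinpoint(t,n); 
        if l: P[n]=l[0]["centre"]; print(t,n,np.round(l[0]["centre"],1),round(l[0]["score"],2),len(l),end=' ')
    if len(P)==2: print(*tri(ray(C["scene"],P["scene"]),ray(C["top"],P["top"])),end='')
    print()
im=np.hstack([cv2.resize(C[n]["img"],(400,300)) for n in("scene","top")])
c=dict(img=im);save(c,"a.png"); save(C["scene"],"s.png"); save(C["top"],"t.png")
E
```

```text
scene ['img', 'fx', 'fy', 'cx', 'cy', 'origin', 'orientation'] [0.2022 0.4038 0.75  ] 388.8096279844777
top ['img', 'fx', 'fy', 'cx', 'cy', 'origin', 'orientation'] [ 0.3623 -0.1374  1.2858] 419.48249243797994
wrist ['img', 'fx', 'fy', 'cx', 'cy', 'origin', 'orientation'] [ 0.089  -0.6223  0.3832] 283.8091978096565
bracket_grip scene [305.4 179.1] 0.91 1 
bracket scene [291.3 199.7] 0.71 1 
claws scene [288.4 187.4] 0.9 1 claws top [303.8 212.4] 0.69 1 [ 0.5096 -0.2708  0.0448] 0.005987398431992278
stand scene [195.4 236.7] 0.68 1 stand top [223.9 177.2] 0.97 1 [ 0.6303 -0.0302  0.01  ] 0.008644579468347877
slots_mean top [219.  167.9] 0.8 1 
rest_mean scene [205.3 225.2] 0.93 1 rest_mean top [219.  183.1] 0.58 1 [ 0.594 -0.024  0.083] 0.0003375131842741594Traceback (most recent call last):
  File "<stdin>", line 10, in <module>
ValueError: it knows: bracket, bracket_grip, claws, dropper, petri_dish, rest_mean, slide_box, slots_mean, stand, vial_sky
```

Run:
```python
from h import *
np.set_printoptions(precision=4,suppress=True)
C={n:r.capture(n) for n in("scene","top")}
for n in C: print(n,C[n]["fx"],np.array(C[n]["orientation"]).tolist())
for t,z in (("bracket_grip",.099),("bracket",0),("claws",.05),("stand",0),("slots_mean",.1035),("rest_mean",.08),("slide_box",0),("petri_dish",0),("vial_sky",0),("dropper",0)):
    for n in C:
        for l in r.pinpoint(t,n)[:2]: print(t,n,np.round(l["centre"],1),round(l["score"],2),atz(C[n],l["centre"],z))
for n in C:
    im=C[n]["img"][80:330,100:450]; save(dict(img=cv2.resize(im,None,fx=2.2,fy=2.2,interpolation=cv2.INTER_CUBIC)),n+"_big.png")
```

```text
scene 388.8096279844777 [[-0.8380255403250667, 0.3737113581452899, -0.39755881898919376], [-0.545615623151965, -0.5794318999734429, 0.6054438578973768], [-0.004097015422554061, 0.7242917189132904, 0.6894814866102341]]
top 419.48249243797994 [[-0.022125670822404436, 0.9850972806767357, -0.17056905432685945], [-0.9997088995174623, -0.0234421787219962, -0.005707931529943543], [-0.009621378084408543, 0.17039310977873057, 0.985329192312747]]
bracket_grip scene [306.7 176.9] 0.81 [ 0.4685 -0.276   0.099 ]
bracket_grip top [305.9 225.2] 0.74 [ 0.464  -0.2704  0.099 ]
bracket scene [292.6 202.1] 0.57 [ 0.4955 -0.2688 -0.    ]
bracket top [300.9 217.3] 0.74 [ 0.4971 -0.2671  0.    ]
claws scene [291.5 188. ] 0.98 [ 0.5024 -0.2673  0.05  ]
claws top [302.1 214. ] 0.53 [ 0.5016 -0.266   0.05  ]
stand scene [196.6 241.4] 0.65 [ 0.6288 -0.0246  0.    ]
slots_mean scene [190.5 209.9] 0.77 [ 0.6377 -0.0289  0.1035]
slots_mean scene [235.6 332.2] 0.4 [0.3901 0.1537 0.1035]
slots_mean top [219.5 170.3] 0.94 [ 0.6277 -0.0275  0.1035]
rest_mean scene [203.  226.5] 0.85 [ 0.5976 -0.0201  0.08  ]
rest_mean top [223.9 182. ] 0.85 [ 0.5976 -0.038   0.08  ]
slide_box scene [235.4 330.6] 0.94 [0.4224 0.1111 0.    ]
slide_box top [180.7 246.1] 0.67 [0.4176 0.1021 0.    ]
petri_dish top [180.2 165.8] 0.98 [0.6685 0.1058 0.    ]
vial_sky scene [275.8 163.9] 0.56 [ 0.612  -0.3812  0.    ]
vial_sky top [332.9 178.3] 0.59 [ 0.6168 -0.3718  0.    ]
dropper scene [261.3 158.8] 0.49 [ 0.6606 -0.3781  0.    ]
dropper top [327.8 164.7] 0.61 [ 0.6607 -0.3582  0.    ]
```

View pics/scene_big.png

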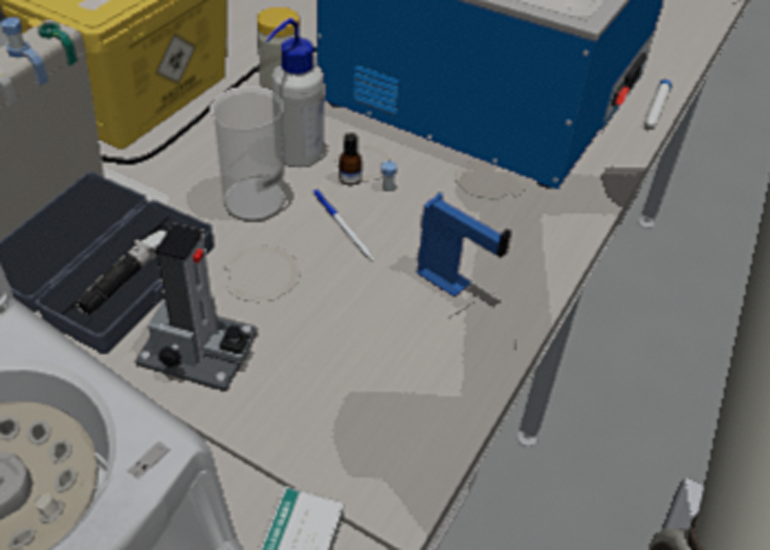

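View pics/top_big.png

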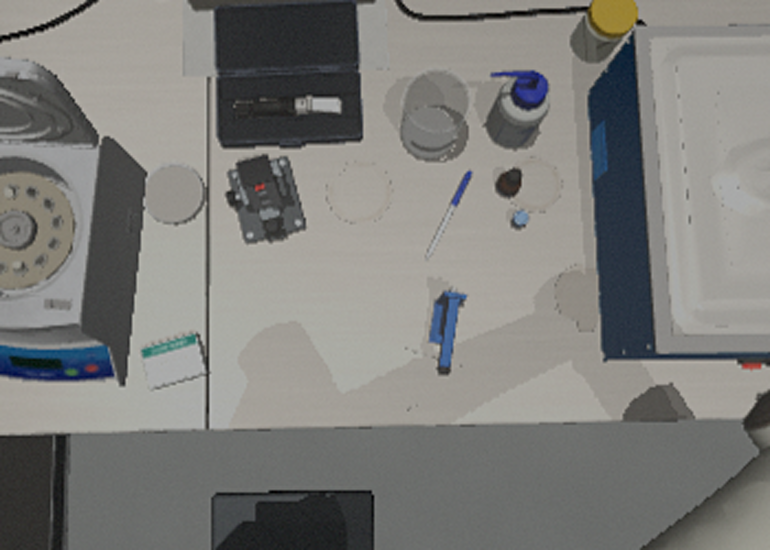

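The scene view shows the bracket at about (450,240) in the crop and the stand at (190,300). In the top crop, the bracket points to +x with a yaw of about -9°. The stand is at (258,190), yawed about +15°. Next I'll move above the bracket.

```bash
cat >> h.py <<'E'
from scipy.spatial.transform import Rotation as Ro
np.set_printoptions(precision=4,suppress=True)
def plan(p,yaw,flip=0):
    """shift (tool axes now, m -> fraction) and turn to TCP p, tool x along yaw (+flip)"""
    s=r.sense(); R=np.array(s["ee_rot"]); a=np.radians(yaw+flip)
    x=np.array([np.cos(a),np.sin(a),0]); z=np.array([0,0,-1.]); T=np.stack([x,np.cross(z,x),z],1)
    sh=R.T@(np.array(p)-s["tcp_pos"]); rv=Ro.from_matrix(R.T@T).as_rotvec()
    print("t",s["time_s"],"tcp",s["tcp_pos"],"toolx yaw",np.degrees(np.arctan2(R[1,0],R[0,0])),"j6",s["joints"][5],"z",R[:,2])
    print("shift frac total",sh/.5,"in final axes",T.T@(np.array(p)-s["tcp_pos"])/.5,"turn frac total",rv/.1)
E
python3 - <<'E'
from h import *
plan([.45,-.272,.25],-9); plan([.45,-.272,.25],-9,180)
s=r.sense();R=np.array(s["ee_rot"]);print(R, s["wrist_force"])
c=r.capture("wrist");print("cam in tool",R.T@(np.array(c["origin"])-s["tcp_pos"]),R.T@np.array(c["orientation"]))
E
```

```text
t 1.85 tcp [ 0.1714 -0.601   0.2226] toolx yaw -164.08397009545138 j6 -14.817339292156488 z [ 0. -0. -1.]
shift frac total [-0.7163  0.48   -0.0549] in final axes [ 0.4474 -0.7371 -0.0549] turn frac total [ -0.0001  -0.0002 -27.0673]
t 1.85 tcp [ 0.1714 -0.601   0.2226] toolx yaw -164.08397009545138 j6 -14.817339292156488 z [ 0. -0. -1.]
shift frac total [-0.7163  0.48   -0.0549] in final axes [-0.4474  0.7371 -0.0549] turn frac total [-0.0001  0.      4.3487]
[[-0.9617 -0.2742  0.    ]
 [-0.2742  0.9617 -0.    ]
 [-0.     -0.     -1.    ]] [ 0.1409  0.6545 -0.3143]
cam in tool [ 0.0851  0.0019 -0.1616] [[ 0.0003  0.9516  0.3073]
 [ 1.     -0.0003  0.    ]
 [ 0.0001  0.3073 -0.9516]]
```

move_arm([
  [[0,0,0],[-0.08,0.053,-0.006],1],
  [[0,0,0],[-0.08,0.053,-0.006],1],
  [[0,0,0],[-0.08,0.053,-0.006],1],
  [[0,0,0],[-0.08,0.053,-0.006],1],
  [[0,0,0],[-0.08,0.053,-0.006],1],
  [[0,0,0],[-0.08,0.053,-0.006],1],
  [[0,0,0],[-0.08,0.053,-0.006],1],
  [[0,0,0],[-0.08,0.053,-0.006],1],
  [[0,0,0],[-0.08,0.053,-0.006],1],
  [[0,0,1],[0,0,0],1],
  [[0,0,1],[0,0,0],1],
  [[0,0,1],[0,0,0],1],
])

```text
time_s: 3.1
tcp_pos: [0.4526, -0.2723, 0.2496]
ee_rot: [[-1.0, 0.025, 0.0], [0.025, 1.0, -0.0], [-0.0, -0.0, -1.0]]
wrist_force: [-0.9, -0.4, 0.2]
gripper_width: 0.999
gripper_force: 0.0
```

move_arm([
  [[0,0,1],[0,0,0],1],
  [[0,0,0.35],[0,0,0],1],
  [[0,0,0],[0,0,0],1],
  [[0,0,0],[0,0,0],1],
])

```text
time_s: 3.5
tcp_pos: [0.4522, -0.273, 0.2496]
ee_rot: [[-0.988, 0.156, 0.0], [0.156, 0.988, -0.0], [-0.0, -0.0, -1.0]]
wrist_force: [0.2, -0.8, 0.6]
gripper_width: 0.997
gripper_force: 0.0
```

Run:
```python
from h import *
s=r.sense();R=np.array(s["ee_rot"])
c=r.capture("wrist");save(c,"w1.png");print(s["time_s"],s["tcp_pos"],np.degrees(np.arctan2(-R[1,0],-R[0,0])))
for t,z in (("bracket_grip",.099),("bracket",0),("claws",.05)):
    for l in r.pinpoint(t,"wrist")[:1]: print(t,np.round(l["centre"],1),round(l["score"],2),atz(c,l["centre"],z))
```

```text
3.5 [ 0.4522 -0.273   0.2496] -8.962269148652863
bracket_grip [262.8 192.9] 0.93 [ 0.473  -0.2661  0.099 ]
bracket [258.3 190.4] 0.8 [ 0.5014 -0.2748  0.    ]
claws [259.2 206.6] 0.91 [ 0.5083 -0.2751  0.05  ]
```

View pics/w1.png

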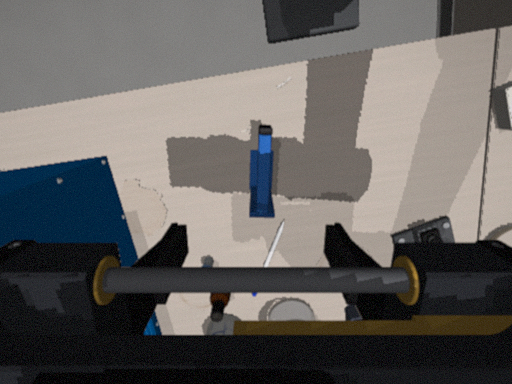

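The wrist view shows the arm of the bracket running from (265,128) at the stop to (262,215) at the flange, almost parallel to the tool. I'll fit the bright top face.

Run:
```python
from h import *
c=r.capture("wrist");im=c["img"].astype(int)
m=(im[:,:,2]>110)&(im[:,:,2]-im[:,:,0]>50); m[:,:200]=0;m[:,320:]=0;m[230:]=0
for y in range(124,222,5):
    x=np.where(m[y])[0]
    if len(x): print(y,x.min(),x.max(),[atz(c,[v,y],.11)[:2].round(4).tolist() for v in (x.min()-.5,x.max()+.5)])
P=np.array([np.mean([atz(c,[v,y],.11) for v in (x.min(),x.max())],0) for y in range(138,196) for x in [np.where(m[y])[0]] if len(x)>3])
k=np.polyfit(P[:,0],P[:,1],1);print("yaw",np.degrees(np.arctan(k[0])),"y at x=.473",np.polyval(k,.473))
```

```text
139 259 270 [[0.4092, -0.2614], [0.4112, -0.2489]]
144 259 270 [[0.4144, -0.2622], [0.4164, -0.2496]]
149 258 270 [[0.4195, -0.2641], [0.4217, -0.2504]]
154 260 264 [[0.4252, -0.2628], [0.426, -0.2575]]
yaw -13.227471168944705 y at x=.473 -0.2696825210665318
```

Run:
```python
from h import *
c=r.capture("wrist");im=c["img"]
save(dict(img=cv2.resize(im[115:230,215:315],None,fx=5,fy=5,interpolation=cv2.INTER_CUBIC)),"w1z.png")
```

```text
(no output)
```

View pics/w1z.png

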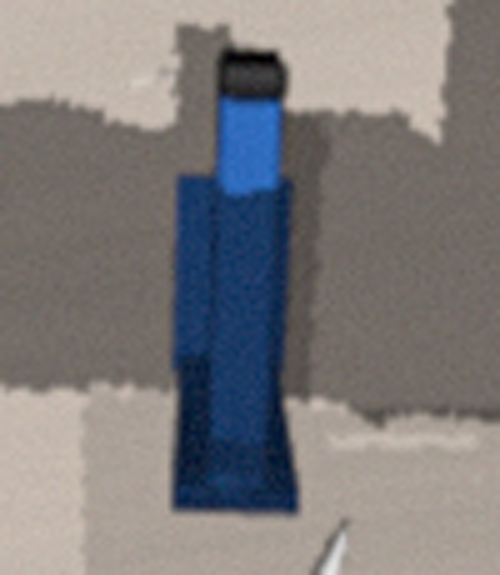

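The zoom shows the arm's centre line going from (250,98) to (240,440), and the flange's back top edge at y=510 with x from 172 to 298.

Run:
```python
from h import *
c=r.capture("wrist")
f=lambda u,v:atz(c,[215+u/5-.5,115+v/5-.5],.11)
a,b,e=f(250,98),f(240,440),f(235,510)
l,q=f(172,510),f(298,510)
print(a,b,e,"width",np.linalg.norm(l-q),"len",np.linalg.norm(a-e))
d=e-a;yaw=np.degrees(np.arctan2(d[1],d[0]));print("yaw",yaw,"flange yaw",np.degrees(np.arctan2(q[0]-l[0],-(q[1]-l[1]))))
g=e-d/np.linalg.norm(d)*.032;print("grip",g)
plan([g[0],g[1],.099-.019],yaw,180)
```

```text
[ 0.4052 -0.2544  0.11  ] [ 0.4806 -0.2678  0.11  ] [ 0.4974 -0.2715  0.11  ] width 0.028999309435627195 len 0.09379965089129236
yaw -10.542263114004127 flange yaw 171.01393155804894
grip [ 0.4659 -0.2657  0.11  ]
t 3.85 tcp [ 0.4522 -0.273   0.2496] toolx yaw 170.998066565055 j6 -85.49716962734686 z [-0. -0. -1.]
shift frac total [-0.0248  0.0187  0.3391] in final axes [-0.0243  0.0193  0.3391] turn frac total [-0.0002 -0.      0.2688]
```

move_arm([
  [[0,0,0.2],[-0.028,0.019,0.04],1],
  [[0,0,0],[0,0,0.07],1],
  [[0,0,0],[0,0,0.07],1],
  [[0,0,0],[0,0,0.07],1],
  [[0,0,0],[0,0,0.05],1],
  [[0,0,0],[0,0,0.039],1],
  [[0,0,0],[0,0,0],1],
  [[0,0,0],[0,0,0],0],
  [[0,0,0],[0,0,0],0],
  [[0,0,0],[0,0,0],0],
  [[0,0,0],[0,0,0],0],
  [[0,0,0],[0,0,0],0],
])

```text
time_s: 5.05
tcp_pos: [0.4678, -0.2658, 0.0807]
ee_rot: [[-0.984, 0.176, 0.001], [0.176, 0.984, -0.0], [-0.001, -0.0, -1.0]]
wrist_force: [0.5, 0.1, -0.8]
gripper_width: 0.624
gripper_force: 0.0
```

move_arm([
  [[0,0,0],[0,0,0],0],
  [[0,0,0],[0,0,0],0],
  [[0,0,0],[0,0,0],0],
])

```text
time_s: 5.35
tcp_pos: [0.4675, -0.2657, 0.08]
ee_rot: [[-0.984, 0.176, -0.0], [0.176, 0.984, -0.0], [0.0, -0.0, -1.0]]
wrist_force: [-1.2, 0.9, 0.9]
gripper_width: 0.359
gripper_force: 0.0
```

move_arm([
  [[0,0,0],[0,0,0],0],
  [[0,0,0],[0,0,0],0],
  [[0,0,0],[0,0,0],0],
  [[0,0,0],[0,0,0],0],
  [[0,0,0],[0,0,0],0],
])

```text
time_s: 5.85
tcp_pos: [0.4675, -0.2658, 0.08]
ee_rot: [[-0.984, 0.176, -0.0], [0.176, 0.984, 0.0], [0.0, -0.0, -1.0]]
wrist_force: [0.3, -0.4, -1.3]
gripper_width: 0.156
gripper_force: 29.9
```

move_arm([
  [[0,0,0],[0,0,-0.02],0],
  [[0,0,0],[0,0,-0.06],0],
  [[0,0,0],[0,0,-0.07],0],
  [[0,0,0],[-0.039,0.029,-0.042],0],
  [[0,0,0],[-0.039,0.029,-0.042],0],
  [[0,0,0],[-0.039,0.029,-0.042],0],
  [[0,0,0],[-0.039,0.029,-0.042],0],
  [[0,0,0],[-0.039,0.029,-0.042],0],
  [[0,0,0],[-0.039,0.029,-0.042],0],
  [[0,0,0],[-0.039,0.029,-0.042],0],
  [[0,0,0],[0,0,0],0],
  [[0,0,0],[0,0,0],0],
])

```text
time_s: 7.05
tcp_pos: [0.6195, -0.1893, 0.3016]
ee_rot: [[-0.984, 0.176, -0.001], [0.176, 0.984, 0.001], [0.001, 0.001, -1.0]]
wrist_force: [-0.4, 0.7, -2.2]
gripper_width: 0.158
gripper_force: 29.9
```

Run:
```python
from h import *
s=r.sense();print(s["wrist_force"],s["gripper_width"],s["tcp_pos"])
c=r.capture("wrist")
for t,z in (("stand",0),("slots_mean",.1035),("rest_mean",.056)):
    for l in r.pinpoint(t,"wrist")[:1]: print(t,np.round(l["centre"],1),round(l["score"],2),atz(c,l["centre"],z))
np.save("w2.npy",c,allow_pickle=True)
t=r.capture("top");np.save("t2.npy",t,allow_pickle=True); sc=r.capture("scene");np.save("s2.npy",sc,allow_pickle=True)
for n,cc in(("top",t),("scene",sc)):
  for k,z in (("stand",0),("slots_mean",.1035),("rest_mean",.056)):
    for l in r.pinpoint(k,n)[:1]: print(n,k,np.round(l["centre"],1),round(l["score"],2),atz(cc,l["centre"],z))
a=c["img"]; save(dict(img=cv2.resize(a[80:330,262:512],(600,600),interpolation=cv2.INTER_CUBIC)),"w2.png")
```

```text
[-0.395   0.6925 -2.2132] 0.1580580469550905 [ 0.6195 -0.1893  0.3016]
stand [355.8 144. ] 0.92 [ 0.6345 -0.024  -0.    ]
slots_mean [145.7 167.3] 0.59 [ 0.5948 -0.3281  0.1035]
rest_mean [362.6 132.9] 0.65 [ 0.6085 -0.0314  0.056 ]
top stand [222.  175.4] 0.79 [ 0.6344 -0.0256  0.    ]
top slots_mean [219.8 168.6] 0.69 [ 0.6327 -0.0284  0.1035]
top rest_mean [223.9 182.1] 0.71 [ 0.602 -0.036  0.056]
scene stand [198.1 241.8] 0.6 [ 0.625  -0.0257  0.    ]
scene slots_mean [189.1 210.9] 0.96 [ 0.6384 -0.0248  0.1035]
scene rest_mean [205.5 226.8] 0.58 [ 0.6063 -0.0377  0.056 ]
```

View pics/w2.png

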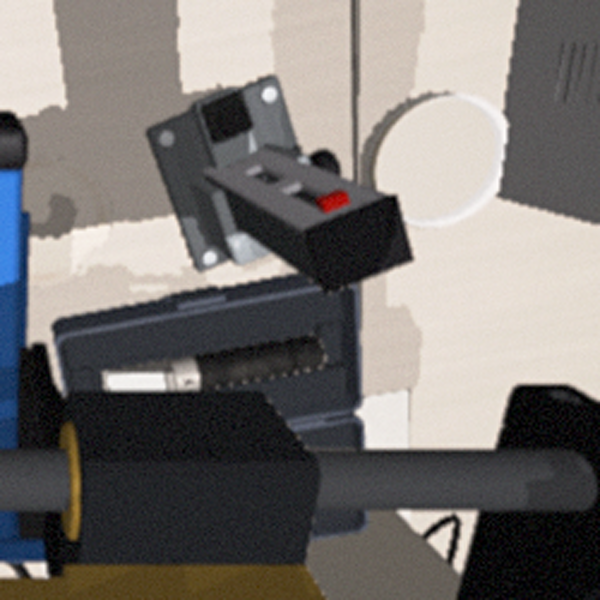

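The wrist view shows the stand clearly. The strip's top front edge runs from (305,235) to (395,198), the bolt is at (333,200), and the rest is at (225,118). I'll zoom the other two views for corners.

Run:
```python
import cv2,numpy as np
s=cv2.imread("pics/s.png")[175:265,155:225];t=cv2.imread("pics/t.png")[140:200,195:245]
z=lambda a,f:cv2.resize(a,None,fx=f,fy=f,interpolation=cv2.INTER_CUBIC)
a,b=z(s,6),z(t,7); o=np.zeros((540,800,3),np.uint8); o[:540,:420]=a; o[:420,430:780]=b; cv2.imwrite("pics/st.png",o)
```

```text
[ WARN:0@0.018] global loadsave.cpp:275 findDecoder imread_('pics/s.png'): can't open/read file: check file path/integrity
Traceback (most recent call last):
TypeError: 'NoneType' object is not subscriptable
```

Run:
```python
import cv2,numpy as np
L=lambda n:np.load(n,allow_pickle=True).item()["img"][:,:,::-1]
s=L("s2.npy")[175:265,155:225];t=L("t2.npy")[140:200,195:245]
z=lambda a,f:cv2.resize(a,None,fx=f,fy=f,interpolation=cv2.INTER_CUBIC)
a,b=z(s,6),z(t,7); o=np.zeros((540,800,3),np.uint8); o[:540,:420]=a; o[:420,430:780]=b; cv2.imwrite("pics/st.png",o)
```

```text
(no output)
```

View pics/st.png

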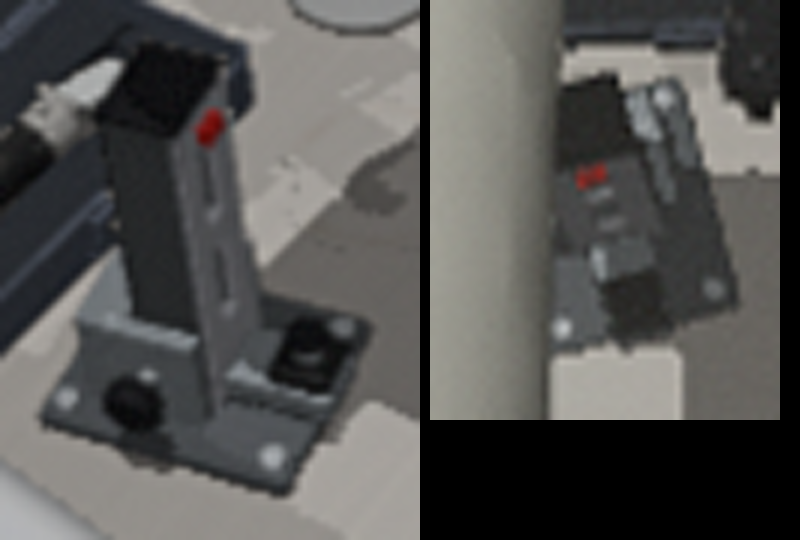

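Both views confirm the layout. In the scene view the strip's top front edge runs from (180,137) to (228,70), with the bolt at (210,127). In the top view the bolt is at (592,177). I'll fit the pose and strip height.

```bash
cat > fit.py <<'E'
from h import *
from scipy.optimize import least_squares
L=lambda n:np.load(n,allow_pickle=True).item()
W,S,T=L("w2.npy"),L("s2.npy"),L("t2.npy")
w=lambda u,v:(262+(u+.5)/2.4-.5,80+(v+.5)/2.4-.5)
s=lambda u,v:(155+(u+.5)/6-.5,175+(v+.5)/6-.5)
t=lambda u,v:(195+(u-430+.5)/7-.5,140+(v+.5)/7-.5)
# cam, px, stand pt, moves with strip, rel. to foot front
O=[(W,w(305,235),(0,-.02,.176),1,0),(W,w(395,198),(0,.02,.176),1,0),(W,w(333,200),(-.004,0,.161),1,0),
(W,w(148,130),(0,-.045,.01),0,1),(W,w(275,75),(0,.045,.01),0,1),(W,w(203,272),(.11,-.045,.01),0,1),
(S,s(180,137),(0,.02,.176),1,0),(S,s(228,70),(0,-.02,.176),1,0),(S,s(210,127),(-.004,0,.1605),1,0),
(S,s(290,487),(0,.045,.01),0,1),(S,s(370,318),(0,-.045,.01),0,1),(S,s(42,415),(.11,.045,.01),0,1),
(T,t(628,150),(0,-.02,.176),1,0),(T,t(592,177),(-.004,0,.161),1,0),(T,t(738,300),(0,-.045,.01),0,1)]
def res(p,O=O):
    x,y,a,h,xf=p; a=np.radians(a); o=[]
    for c,px,q,m,f in O:
        q=np.array(q)+[xf*f,0,h*m]
        P=[x+np.cos(a)*q[0]-np.sin(a)*q[1],y+np.sin(a)*q[0]+np.cos(a)*q[1],q[2]]
        o.append(proj(c,P)-px)
    return np.ravel(o)
f=lambda O:least_squares(res,[.63,-.026,15,0,-.03],args=(O,),loss="soft_l1",x_scale=[.01,.01,5,.005,.01])
k=f(O);print("all",k.x);print(res(k.x).reshape(-1,2))
for c,n in((W,"W"),(S,"S")): print(n,f([o for o in O if o[0] is c]).x)
E
python3 fit.py
```

```text
all [ 0.6355 -0.0252 14.8412 -0.0079 -0.0406]
[[ 0.7871 -0.6157]
 [-0.2166 -0.5678]
 [-0.6335 -0.0369]
 [-1.6051  0.5849]
 [ 0.2338 -1.4368]
 [-1.2515  1.1585]
 [-1.4588 -0.2921]
 [-1.6694 -1.5389]
 [-0.0333  0.5766]
 [-0.5015  0.4785]
 [ 0.3283  0.3103]
 [-1.7884  0.7438]
 [ 0.578  -0.5748]
 [-0.3893  0.1824]
 [ 0.4618  0.3102]]
W [ 0.6371 -0.0235 14.8453 -0.011  -0.0422]
S [ 0.6346 -0.0276 14.636  -0.0105 -0.0399]
```

move_arm([
  [[0,0,0],[0.017,0.026,0],0],
  [[0,0,0],[0.03,0.05,0],0],
  [[0,0,0],[0.03,0.05,0],0],
  [[0,0,0],[0.03,0.05,0],0],
  [[0,0,0],[0.03,0.05,0],0],
  [[0,0,0],[0.02,0.04,0],0],
  [[0,0,-0.7],[0,0,0],0],
  [[0,0,-1],[0,0,0],0],
  [[0,0,-1],[0,0,0],0],
  [[0,0,-1],[0,0,0],0],
  [[0,0,-0.65],[0,0,0],0],
  [[0,0,0],[0,0,0],0],
])

```text
time_s: 8.85
tcp_pos: [0.5655, -0.0446, 0.3023]
ee_rot: [[-0.967, -0.255, 0.0], [-0.255, 0.967, 0.0], [-0.0, 0.0, -1.0]]
wrist_force: [-0.5, 0.9, -1.6]
gripper_width: 0.16
gripper_force: 29.9
```

Run:
```python
from h import *
plan([.5804,-.0401,.139],14.8,180); print(r.sense()["wrist_force"])
```

```text
t 8.85 tcp [ 0.5655 -0.0446  0.3023] toolx yaw -165.20655721920406 j6 -87.05128109307401 z [ 0.0002  0.0002 -1.    ]
shift frac total [-0.031   0.001   0.3265] in final axes [-0.0311  0.0011  0.3265] turn frac total [ 0.0017  0.0028 -0.0011]
[-0.5187  0.9118 -1.64  ]
```

move_arm([
  [[0,0,0],[0,0.001,0.02],0],
  [[0,0,0],[0,0,0.05],0],
  [[0,0,0],[0,0,0.06],0],
  [[0,0,0],[0,0,0.06],0],
  [[0,0,0],[0,0,0.06],0],
  [[0,0,0],[0,0,0.05],0],
  [[0,0,0],[0,0,0.0265],0],
  [[0,0,0],[-0.02,0,0],0],
  [[0,0,0],[-0.011,0,0],0],
  [[0,0,0],[0,0,0],0],
  [[0,0,0],[0,0,0],0],
])

```text
time_s: 9.95
tcp_pos: [0.5816, -0.0405, 0.1397]
ee_rot: [[-0.967, -0.255, 0.002], [-0.255, 0.967, 0.0], [-0.002, -0.0, -1.0]]
wrist_force: [0.0, 0.8, -3.3]
gripper_width: 0.157
gripper_force: 29.9
```

Run:
```python
from h import *
c=r.capture("scene");s=r.sense();print(s["tcp_pos"],s["wrist_force"],s["moment"])
w=r.capture("wrist")
im=cv2.resize(c["img"][160:265,155:255],None,fx=5,fy=5,interpolation=cv2.INTER_CUBIC)
o=np.zeros((525,800,3),np.uint8);o[:,:500]=im;o[:225,500:]=cv2.resize(w["img"],(300,225))
save(dict(img=o),"p1.png")
for t,z in(("claws",.109),): print([ (l["centre"],l["score"]) for l in r.pinpoint(t,"scene")[:1]])
for k,p in(("claw tip",[.0315+.0105+.0005,0,.139-.08+.05-.0]),("backtopL",[.032,.015,.139+.03]),("backtopR",[.032,-.015,.169])):
    R=np.array(s["ee_rot"]);q=np.array(s["tcp_pos"])+R@np.array([-p[0],p[1],0]);q[2]=p[2];print(k,q,(proj(c,q)-[155,160])*5)
```

```text
[ 0.5812 -0.0406  0.1396] [ 0.5658  0.2441 -3.0615] [-0.023   0.0749  0.0473]
[([195.1, 209.8], 0.82)]
claw tip [ 0.6223 -0.0297  0.109 ] [204.156  253.5964]
backtopL [ 0.6084 -0.0179  0.169 ] [199.4124 187.2438]
backtopR [ 0.616  -0.0469  0.169 ] [227.5801 140.1768]
```

View pics/p1.png

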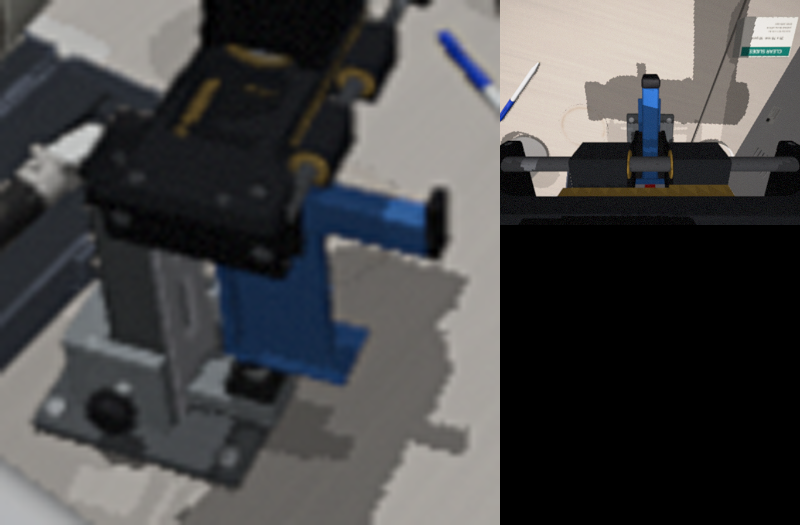

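The bracket sits squarely in front of the strip. In the wrist inset the red bolt at (650,185) lines up with the arm, so I'll quantify the lateral offset from it.

Run:
```python
from h import *
w=r.capture("wrist");s=r.sense();R=np.array(s["ee_rot"]);im=w["img"].astype(int)
m=(im[:,:,0]>120)&(im[:,:,1]<60)&(im[:,:,2]<70)
ys,xs=np.where(m);print(len(xs),xs.min(),xs.max(),ys.min(),ys.max(),xs.mean(),ys.mean())
for u in(xs.min()-.5,xs.mean(),xs.max()+.5): print(R.T@(atz(w,[u,ys.mean()],.155)-s["tcp_pos"]))
g=(im[:,:,2]>90)&(im[:,:,2]-im[:,:,0]>40)
for y in range(140,320,12):
    x=np.where(g[y,200:330])[0]+200
    if len(x)>4: print(y,x.min(),x.max(),[(R.T@(atz(w,[v,y],.17)-s["tcp_pos"]))[:2].round(4) for v in(x.min()-.5,x.max()+.5)])
```

```text
Traceback (most recent call last):
ValueError: zero-size array to reduction operation minimum which has no identity
```

Run:
```python
from h import *
w=r.capture("wrist");s=r.sense();R=np.array(s["ee_rot"]);im=w["img"].astype(int)
m=(im[:,:,0]>im[:,:,1]*1.8)&(im[:,:,0]>im[:,:,2]*1.8)&(im[:,:,0]>50); m[:290]=0;m[335:]=0;m[:,:220]=0;m[:,290:]=0
ys,xs=np.where(m);print(len(xs),xs.min(),xs.max(),ys.min(),ys.max(),xs.mean(),ys.mean())
for u in(xs.min()-.5,xs.mean(),xs.max()+.5): print(R.T@(atz(w,[u,ys.mean()],.157)-s["tcp_pos"]))
g=(im[:,:,2]-im[:,:,0]>30)
for y in range(140,320,12):
    x=np.where(g[y,200:330])[0]+200
    if len(x)>4: print(y,x.min(),x.max(),[(R.T@(atz(w,[v,y],.169)-s["tcp_pos"]))[:2].round(4) for v in(x.min()-.5,x.max()+.5)])
```

```text
104 247 264 315 320 255.66346153846155 317.4519230769231
[-0.0455 -0.0038 -0.0178]
[-0.0455  0.0019 -0.0178]
[-0.0455  0.0074 -0.0178]
152 242 270 [array([ 0.0608, -0.0048]), array([0.0608, 0.0088])]
164 243 270 [array([ 0.0551, -0.0044]), array([0.0551, 0.0089])]
176 236 273 [array([ 0.0492, -0.0078]), array([0.0492, 0.0105])]
188 236 273 [array([ 0.0431, -0.0079]), array([0.0431, 0.0106])]
200 236 273 [array([ 0.0369, -0.0081]), array([0.0369, 0.0107])]
212 236 272 [array([ 0.0305, -0.0082]), array([0.0305, 0.0103])]
224 237 271 [array([ 0.0239, -0.0079]), array([0.0239, 0.0099])]
236 243 269 [array([ 0.0171, -0.0049]), array([0.0172, 0.009 ])]
248 243 269 [array([ 0.0102, -0.005 ]), array([0.0102, 0.0091])]
260 244 268 [array([ 0.003 , -0.0046]), array([0.003 , 0.0087])]
296 242 269 [array([-0.0199, -0.006 ]), array([-0.0199,  0.0096])]
308 232 280 [array([-0.028 , -0.0117]), array([-0.028 ,  0.0159])]
```

The bolt centre and arm centre agree at tool y = 1.9 and 2.0 mm. Inserting.

move_arm([
  [[0,0,0],[-0.01,0,0],0],
  [[0,0,0],[-0.01,0,0],0],
  [[0,0,0],[-0.006,0,0],0],
  [[0,0,0],[-0.004,0,0],0],
  [[0,0,0],[0,0,0],0],
])

```text
time_s: 10.7
tcp_pos: [0.5956, -0.0368, 0.1386]
ee_rot: [[-0.967, -0.255, -0.0], [-0.255, 0.967, -0.0], [0.0, 0.0, -1.0]]
wrist_force: [0.6, 0.4, -3.1]
gripper_width: 0.159
gripper_force: 29.9
```

move_arm([
  [[0,0,0],[-0.003,0,0],0],
  [[0,0,0],[-0.003,0,0],0],
  [[0,0,0],[0,0,0],0],
])

```text
time_s: 11.0
tcp_pos: [0.5982, -0.0361, 0.1388]
ee_rot: [[-0.967, -0.255, -0.0], [-0.255, 0.967, -0.0], [0.0, 0.0, -1.0]]
wrist_force: [1.6, -0.7, -3.1]
gripper_width: 0.153
gripper_force: 29.9
```

move_arm([
  [[0,0,0],[-0.003,0,0],0],
  [[0,0,0],[-0.003,0,0],0],
  [[0,0,0],[0,0,0],0],
])

```text
time_s: 11.3
tcp_pos: [0.6007, -0.0355, 0.1387]
ee_rot: [[-0.967, -0.255, -0.001], [-0.255, 0.967, -0.0], [0.001, 0.0, -1.0]]
wrist_force: [-1.9, -0.8, -1.7]
gripper_width: 0.155
gripper_force: 29.9
```

move_arm([
  [[0,0,0],[-0.003,0,0],0],
  [[0,0,0],[0,0,0],0],
])

```text
time_s: 11.5
tcp_pos: [0.6023, -0.0351, 0.1387]
ee_rot: [[-0.967, -0.255, -0.001], [-0.255, 0.967, -0.0], [0.001, 0.0, -1.0]]
wrist_force: [-2.9, -0.5, -1.0]
gripper_width: 0.161
gripper_force: 29.9
```

move_arm([
  [[0,0,0],[-0.003,0,0],0],
  [[0,0,0],[0,0,0],0],
])

```text
time_s: 11.7
tcp_pos: [0.603, -0.0348, 0.1385]
ee_rot: [[-0.967, -0.255, -0.003], [-0.255, 0.967, -0.0], [0.003, 0.0, -1.0]]
wrist_force: [-4.4, -1.5, -0.4]
gripper_width: 0.16
gripper_force: 29.9
```

move_arm([
  [[0,0,0],[-0.003,0,0],0],
  [[0,0,0],[0,0,0],0],
])

```text
time_s: 11.9
tcp_pos: [0.6031, -0.0348, 0.1383]
ee_rot: [[-0.967, -0.254, -0.006], [-0.254, 0.967, -0.001], [0.006, 0.001, -1.0]]
wrist_force: [-6.8, -2.2, 0.9]
gripper_width: 0.161
gripper_force: 29.9
```

move_arm([
  [[0,0,0],[-0.003,0,0],0],
  [[0,0,0],[0,0,0],0],
])

```text
time_s: 12.1
tcp_pos: [0.6032, -0.0348, 0.138]
ee_rot: [[-0.967, -0.254, -0.009], [-0.254, 0.967, -0.001], [0.009, 0.001, -1.0]]
wrist_force: [-10.6, -2.0, 1.7]
gripper_width: 0.159
gripper_force: 30.0
```

move_arm([
  [[0,0,0],[0.004,0,0],0],
  [[0,0,0],[0.001,0,0.003],0],
  [[0,0,0],[0,0,0.003],0],
  [[0,0,0],[0,0,0],0],
])

```text
time_s: 12.5
tcp_pos: [0.6033, -0.0348, 0.1354]
ee_rot: [[-0.967, -0.255, -0.003], [-0.255, 0.967, -0.0], [0.003, 0.0, -1.0]]
wrist_force: [-5.2, -1.7, -1.3]
gripper_width: 0.157
gripper_force: 29.9
```

move_arm([
  [[0,0,0],[0,0,0.003],0],
  [[0,0,0],[0,0,0.003],0],
  [[0,0,0],[0,0,0],0],
])

```text
time_s: 12.8
tcp_pos: [0.6039, -0.0346, 0.1325]
ee_rot: [[-0.967, -0.255, -0.002], [-0.255, 0.967, -0.0], [0.002, 0.0, -1.0]]
wrist_force: [-4.0, -2.2, -1.3]
gripper_width: 0.159
gripper_force: 29.9
```

move_arm([
  [[0,0,0],[0,0,0.003],0],
  [[0,0,0],[0,0,0.003],0],
  [[0,0,0],[0,0,0],0],
])

```text
time_s: 13.1
tcp_pos: [0.604, -0.0346, 0.1295]
ee_rot: [[-0.967, -0.255, -0.001], [-0.255, 0.967, -0.0], [0.001, 0.0, -1.0]]
wrist_force: [-5.2, -1.8, -1.2]
gripper_width: 0.157
gripper_force: 29.9
```

move_arm([
  [[0,0,0],[0,0,0.003],0],
  [[0,0,0],[0,0,0],0],
])

```text
time_s: 13.3
tcp_pos: [0.604, -0.0346, 0.1282]
ee_rot: [[-0.967, -0.255, -0.001], [-0.255, 0.967, -0.0], [0.001, 0.0, -1.0]]
wrist_force: [-4.7, -2.0, -1.2]
gripper_width: 0.159
gripper_force: 29.9
```

move_arm([
  [[0,0,0],[0,0,0.003],0],
  [[0,0,0],[0,0,0],0],
])

```text
time_s: 13.5
tcp_pos: [0.604, -0.0347, 0.1271]
ee_rot: [[-0.967, -0.255, -0.001], [-0.255, 0.967, -0.0], [0.001, -0.0, -1.0]]
wrist_force: [-4.8, -1.6, 1.2]
gripper_width: 0.155
gripper_force: 29.9
```

The rest touches at TCP z ≈ 0.1275, so the strip is about 8 mm low, which agrees with the fit. The snap should come near 0.117.

move_arm([
  [[0,0,0],[0,0,0.003],0],
  [[0,0,0],[0,0,0.003],0],
  [[0,0,0],[0,0,0],0],
])

```text
time_s: 13.8
tcp_pos: [0.6041, -0.0347, 0.1246]
ee_rot: [[-0.967, -0.255, -0.001], [-0.255, 0.967, -0.001], [0.001, -0.0, -1.0]]
wrist_force: [-5.3, -1.0, 3.1]
gripper_width: 0.159
gripper_force: 29.9
```

move_arm([
  [[0,0,0],[0,0,0.003],0],
  [[0,0,0],[0,0,0.003],0],
  [[0,0,0],[0,0,0],0],
])

```text
time_s: 14.1
tcp_pos: [0.6041, -0.0348, 0.1222]
ee_rot: [[-0.967, -0.255, -0.001], [-0.255, 0.967, -0.001], [0.001, -0.001, -1.0]]
wrist_force: [-6.3, -1.7, 5.2]
gripper_width: 0.155
gripper_force: 29.9
```

move_arm([
  [[0,0,0],[0,0,0.002],0],
  [[0,0,0],[0,0,0.002],0],
  [[0,0,0],[0,0,0],0],
])

```text
time_s: 14.4
tcp_pos: [0.6041, -0.0348, 0.1207]
ee_rot: [[-0.967, -0.255, -0.0], [-0.255, 0.967, -0.001], [0.001, -0.001, -1.0]]
wrist_force: [-8.5, -1.3, 7.4]
gripper_width: 0.155
gripper_force: 29.9
```

move_arm([
  [[0,0,0],[0.001,0,0.002],0],
  [[0,0,0],[0,0,0.002],0],
  [[0,0,0],[0,0,0],0],
])

```text
time_s: 14.7
tcp_pos: [0.6041, -0.0349, 0.1192]
ee_rot: [[-0.967, -0.256, 0.001], [-0.256, 0.967, -0.001], [-0.001, -0.001, -1.0]]
wrist_force: [-9.0, -1.0, 8.8]
gripper_width: 0.153
gripper_force: 29.9
```

move_arm([
  [[0,0,0],[0,0,0.002],0],
  [[0,0,0],[0,0,0],0],
])

```text
time_s: 14.9
tcp_pos: [0.6042, -0.0349, 0.1184]
ee_rot: [[-0.967, -0.256, 0.001], [-0.256, 0.967, -0.001], [-0.001, -0.001, -1.0]]
wrist_force: [-7.8, -1.6, 9.0]
gripper_width: 0.157
gripper_force: 29.9
```

move_arm([
  [[0,0,0],[0,0,0.002],0],
  [[0,0,0],[0,0,0],0],
])

```text
time_s: 15.1
tcp_pos: [0.6042, -0.0349, 0.1175]
ee_rot: [[-0.967, -0.256, 0.001], [-0.256, 0.967, -0.001], [-0.001, -0.001, -1.0]]
wrist_force: [-8.3, -1.0, 10.4]
gripper_width: 0.158
gripper_force: 29.9
```

move_arm([
  [[0,0,0],[0,0,0.002],0],
  [[0,0,0],[0,0,0],0],
])

```text
time_s: 15.3
tcp_pos: [0.6042, -0.0349, 0.1168]
ee_rot: [[-0.967, -0.256, 0.001], [-0.256, 0.967, -0.001], [-0.001, -0.001, -1.0]]
wrist_force: [-8.4, -0.6, 10.0]
gripper_width: 0.16
gripper_force: 30.0
```

move_arm([
  [[0,0,0],[0,0,0.001],0],
  [[0,0,0],[0,0,0],0],
])

```text
time_s: 15.5
tcp_pos: [0.6042, -0.035, 0.1164]
ee_rot: [[-0.967, -0.256, 0.001], [-0.256, 0.967, -0.001], [-0.001, -0.001, -1.0]]
wrist_force: [-8.9, -0.7, 12.7]
gripper_width: 0.154
gripper_force: 30.0
```

move_arm([
  [[0,0,0],[0,0,0.001],0],
  [[0,0,0],[0,0,0],0],
])

```text
time_s: 15.7
tcp_pos: [0.6042, -0.035, 0.1162]
ee_rot: [[-0.967, -0.256, 0.001], [-0.256, 0.967, -0.001], [-0.001, -0.001, -1.0]]
wrist_force: [-8.8, -1.0, 12.6]
gripper_width: 0.154
gripper_force: 30.0
```

move_arm([
  [[0,0,0],[0,0,0.001],0],
  [[0,0,0],[0,0,0],0],
])

```text
time_s: 15.9
tcp_pos: [0.6042, -0.035, 0.1161]
ee_rot: [[-0.967, -0.256, 0.002], [-0.256, 0.967, -0.001], [-0.001, -0.002, -1.0]]
wrist_force: [-10.2, 0.5, 14.3]
gripper_width: 0.154
gripper_force: 30.0
```

Run:
```python
from h import *
c=r.capture("scene");w=r.capture("wrist");print(r.sense()["wrist_force"],r.sense()["tcp_pos"])
im=w["img"].astype(int)
m=(im[:,:,0]>im[:,:,1]*1.8)&(im[:,:,0]>im[:,:,2]*1.8)&(im[:,:,0]>40);m[:270]=0;m[345:]=0;m[:,:220]=0;m[:,290:]=0
ys,xs=np.where(m);print("red",len(xs),xs.mean() if len(xs) else 0,(ys.min(),ys.max()) if len(xs) else 0)
o=np.zeros((500,800,3),np.uint8)
o[:,:400]=cv2.resize(c["img"][165:265,160:240],(400,500),interpolation=cv2.INTER_CUBIC)
o[:400,400:]=cv2.resize(w["img"][260:340,216:296],(400,400),interpolation=cv2.INTER_CUBIC)
save(dict(img=o),"p2.png")
```

```text
[-10.4882  -0.2232  14.8018] [ 0.6042 -0.035   0.1161]
red 235 256.45531914893616 (np.int64(310), np.int64(320))
```

View pics/p2.png

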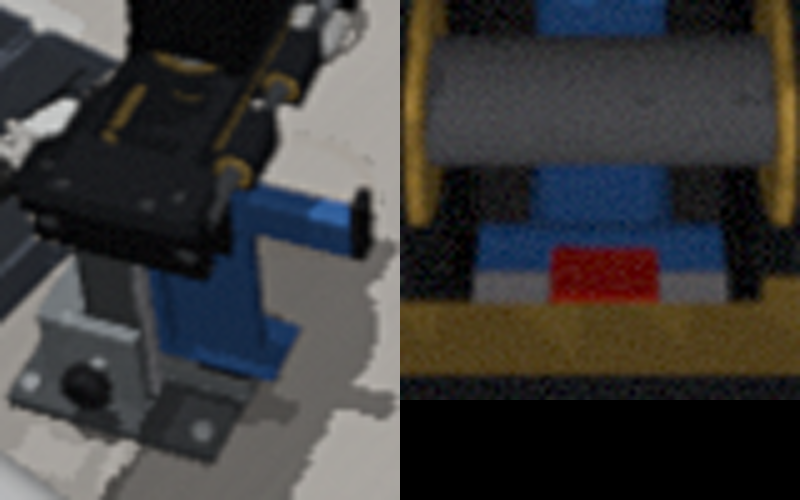

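The bolt, red at (605,275) in the right half, is out and overlaps the blue flange's top edge. The bracket has bottomed at 14 N. I'll ease off and open.

move_arm([
  [[0,0,0],[0.002,0,-0.002],0],
  [[0,0,0],[0.001,0,-0.002],0],
  [[0,0,0],[0,0,0],0],
])

```text
time_s: 16.3
tcp_pos: [0.6042, -0.0349, 0.117]
ee_rot: [[-0.967, -0.256, 0.005], [-0.256, 0.967, -0.0], [-0.004, -0.001, -1.0]]
wrist_force: [-5.3, -0.1, 6.8]
gripper_width: 0.16
gripper_force: 29.9
```

move_arm([
  [[0,0,0],[0,0,0],0.3],
  [[0,0,0],[0,0,0],0.5],
  [[0,0,0],[0,0,0],0.5],
  [[0,0,0],[0,0,0],0.5],
  [[0,0,0],[0,0,0],0.5],
  [[0,0,0],[0,0,0],0.5],
])

```text
time_s: 16.9
tcp_pos: [0.6027, -0.0349, 0.1142]
ee_rot: [[-0.967, -0.255, 0.0], [-0.255, 0.967, 0.0], [-0.0, -0.0, -1.0]]
wrist_force: [0.1, -0.3, 0.1]
gripper_width: 0.489
gripper_force: 0.0
```

move_arm([
  [[0,0,0],[0,0,-0.01],0.5],
  [[0,0,0],[0,0,-0.03],0.5],
  [[0,0,0],[0,0,-0.06],0.5],
  [[0,0,0],[0,0,-0.08],0.5],
  [[0,0,0],[0,0,-0.08],0.5],
  [[0,0,0],[0,0,-0.08],0.5],
  [[0,0,0],[0,-0.08,0],0.5],
  [[0,0,0],[0,-0.08,0],0.5],
  [[0,0,0],[0,-0.08,0],0.5],
  [[0,0,0],[0,-0.08,0],0.5],
  [[0,0,0],[0,0,0],0.5],
  [[0,0,0],[0,0,0],0.5],
])

```text
time_s: 18.1
tcp_pos: [0.6432, -0.1906, 0.2839]
ee_rot: [[-0.967, -0.253, -0.001], [-0.253, 0.967, 0.0], [0.001, 0.0, -1.0]]
wrist_force: [-0.2, 0.3, -0.2]
gripper_width: 0.502
gripper_force: 0.0
```

Run:
```python
from h import *
c=r.capture("scene");w=r.capture("wrist");t=r.capture("top")
o=np.zeros((600,800,3),np.uint8)
o[:,:400]=cv2.resize(c["img"][150:270,160:240],(400,600),interpolation=cv2.INTER_CUBIC)
o[:300,400:]=cv2.resize(w["img"][80:260,272:512],(400,300),interpolation=cv2.INTER_CUBIC)
o[300:,400:]=cv2.resize(t["img"][130:205,190:290],(400,300),interpolation=cv2.INTER_CUBIC)
save(dict(img=o),"p3.png")
```

```text
(no output)
```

View pics/p3.png

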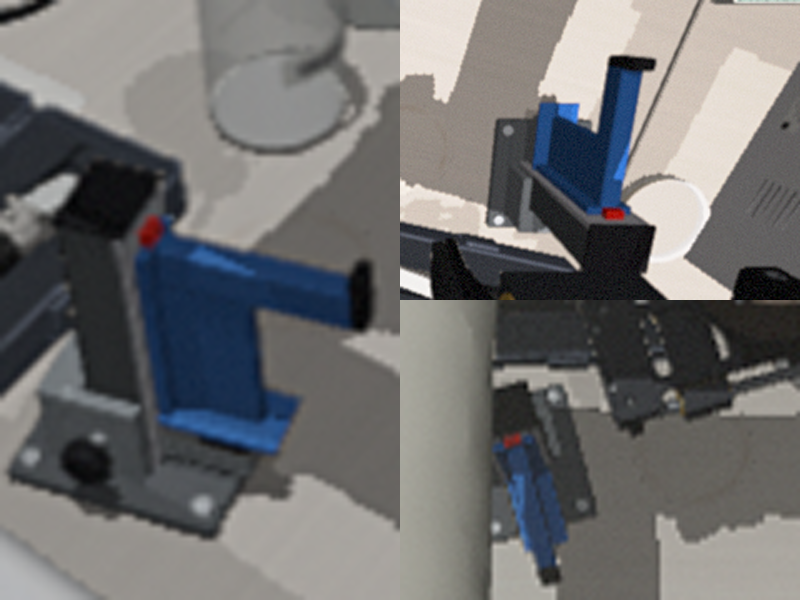

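The bracket hangs upright and square on the strip. The red bolt shows over its top edge at (150,232) in the left view and (613,213) in the top-right view, and the gripper is clear. Handing in.

```bash
python3 -c "
from station import r
print(r.finish_job())"
```

```text
the job is handed in; nothing more can be done
None
```

The bracket is locked in the upright with both claws in and the red bolt out over its top edge; it looked upright and square after I let go, the last reading before I eased off was about 15 N at the wrist, and I handed the job in at about 18 s (no verdict came back).

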